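# Open the child-resistant solvent tin

### The arm

A 7-joint arm with a two-finger parallel gripper is mounted at the origin on a cart in front of the work surface, level with it; the furniture and walls round the work are solid. World frame = base frame: x ahead of the robot, y to its left, z up, the work surface at z = 0. Lengths are in m, angles in rad, forces in N, time in s.
With the tool pointing down it reaches from about 0.4 to 0.9 m from the base axis. Payload 5.6 kg.
Tool frame: the origin (TCP) lies where the fingers leave the gripper's body, on its centre line; the fingertips stand 88 mm ahead of it and the grasp point (between the pads) lies 69 mm ahead of it (arm.tips_ahead is the distance from the TCP to the fingertips, in m); z points along the fingers, y is the line along which they close (so a half turn about z gives the same grasp; the last joint's range is limited). The gripper opens to 92 mm and grips with 3 to 60 N. Pads are 20 mm wide; open, the fingers measure 128 mm over their backs; the gripper's body (75 mm by 189 mm) begins 69 mm behind the grasp point.
Start: joints at [1.115, 0.468, -0.012, 1.603, 0.006, 1.071, -0.056], TCP at [0.261, -0.595, 0.303] pointing down, gripper open.
Joint ranges: [-2.53, 2.53], [-0.31, 2.02], [-1.57, 1.55], [0.28, 2.44], [-1.29, 4.43], [0.15, 1.84], [-2.92, 2.92]. Speed limits (rad/s): [2.57, 2.57, 3.14, 3.14, 3.14, 3.14, 3.14].

### API

Orientations are given as a 3x3 rotation matrix whose columns are the frame's x, y, z axes.
In Python, from bench import arm gives the robot as it stands.
- The arm moves only by the tool servo_tool, never from a script. Its argument "targets" is text: rows parted by semicolons, each of 5 numbers parted by spaces: the shift along the tool's x, y, z in cm, then the turn about the tool's z in degrees, then the opening, from -1 (shut) to 1 (fully open), so that 0 is half open. A call has 1 to 5 rows; each row shifts and turns the commanded pose from where the row before left it, along the tool's axes as they then stand; what a row does not reach is not made up. A row lasts 1/8 s, in which the tool goes at most 62.5 mm and 10.7 degrees, less where a joint would pass 70% of its speed; a pose out of reach is approached as far as the arm can. A call is refused whole if a number of a shift passes 6.25 or a number of a turn 10.7, either way. A call with a gripper value outside its range is refused whole. The fingers move at their own pace and stop on an object; "grip_force" is the grip in N (left out, the last holds). Time passes only in rows, so rows that do not move let the fingers close. It gives the time, the measured TCP pose, the force, the opening and the grip force at its end, in the units of the state.
- arm.state(): the state, without advancing time (a new reading comes with each control period).
- arm.read_camera(name): name is "scene" or "top"; returns a dict with "frame" (420x560x3 uint8, red, green, blue), "fov_y" (degrees; the focal length in pixels is half the picture's height over the tangent of half this angle, whatever the lens; pixels are square), "cx", "cy" (the principal point, pixels), "view" (4x4, takes a point from world to camera coordinates). Camera axes: x right, y down, z forward; pixel columns grow to the right and rows downward; lengths in m; the calibration is good to about 2 mm. A picture is of the moment at which its call begins. There is no depth.
- arm.close_job(): hands the job in; it is judged then, once.
Trained networks look in the newest picture that a camera, given by its name, has taken for a name from the list of things; names that differ only in an ending like _2 or _b are one class to them, and where a whole thing is asked for, a point or a joint stands for the part that bears it (a point fixed in the world has none). Each returns a list of dicts, best first, with "conf" (0 to 1); they miss things now and then, are a little off and sometimes report something else, mostly with a low value. They report only what shows in the picture. A call takes as long as a camera call. They do not tell look-alikes from the thing itself.
- arm.boxes_of(camera, query): "location" ([x, y, z] in m, in world coordinates, good to about 4 mm: the middle of the surface that is visible of it).
- arm.pinpoint(camera, query): "location" ([x, y, z] in m, in world coordinates, good to about 4 mm: a listed point, or the origin of a listed thing).
The state is a dict: "t": time; "joint_positions": joint angles; "dq": joint speeds; "joint_efforts": joint torques, N m; "position": TCP position; "orientation": TCP orientation; "ft_force": force on the tool from outside, world axes, zero at the start; "ft_torque": the same for the moment, N m; "gripper_width": finger opening in m; "finger_force": force on a finger pad.
Only numpy, scipy, OpenCV 4.12 (cv2) and the standard library are available. Lean on these libraries where they do the work, as an engineer would, in place of code of your own. Each camera call takes 0.05 s, during which the arm holds its last target. There are 200 camera calls.

### The job

Open the solvent tin in the wooden cradle: press its child-resistant cap down and turn it counter-clockwise until it comes free, without forcing it hard against its end stop or wrenching it up while it still holds. Lift the cap off and set it upright in the empty dish, and leave the other things on the bench where they are.

Things in the scene. Friction and masses are not known exactly. Their poses are not given: they have to be found in the camera images.
- tin: rectangular metal solvent tin (60x104 mm, shoulder 116 mm above the bench) held fast in a plywood cradle (100x164 mm) that is screwed down: it neither slides nor turns. Origin: centre of the cradle's underside, on the bench; z up, y along the tin's long side. The neck stands on the shoulder, 24 mm from the origin towards +y; a folded wire handle (8 mm high) lies on the other half.
- cap: black ribbed round child-resistant cap on the tin's neck: outer shell 44 mm in diameter, 32 mm high, 0.08 kg with its inner part; origin on its axis at its lower edge (131 mm above the bench on the tin), z up along the axis. The shell turns idly on a hidden inner cap until pressed down. It unscrews counter-clockwise seen from above. Ease the twist back a little before letting go, or it clicks on.
- cap_top (a point): centre of the cap's flat top, 32 mm above its origin. Pressing the shell meets a spring: 1.5 N at first, 13 N at 4.5 mm, then a stiffer seat, 15 N rising to 22 N over 3 mm more, then a hard bottom. Clutch dogs touch at 1 mm and hold from 3.5 mm; pressed less they ratchet. They may turn idly up to 95 degrees before they catch. Keep 12 to 20 N on it while turning.
- neck_top (a point): on the neck's axis, 146 mm above the bench, inside the cap. Bayonet neck: the inner cap must turn 24 to 70 degrees (hidden, varies) to come free; 12 degrees after that it meets a hard end stop, where the moment rises sharply (turning under pressure before that takes under 0.15 N m). Once free, a spring raises the cap up to 2.5 mm and it lifts off by its weight alone.
- neck_foot (a point): foot of the neck, on its axis, 116 mm above the bench. The inner cap stays inside the shell and comes off with it. One grasp may not turn it enough: let go and regrasp, it keeps its angle. While its lugs still hold, it lifts less than 1 mm and resists. The neck is weak: more than 85 N on it (from about 0.4 N m at the end stop, or a hard pull or shove) damages it.
- dish: empty white shallow round dish, 152 mm across the rim, 33 mm high; flat floor 74 mm across, 12 mm above the bench; loose, 0.25 kg; origin: centre of its underside
- dish_parts: white shallow dish 152 mm wide, 33 high, same form as the empty one but holding screws; bystander; origin: centre of its underside
- masking_tape: roll of masking tape lying flat, 104 mm wide, 36 high; bystander; origin: centre of its underside
- spanner: steel combination spanner 157 mm long, lying flat; bystander; origin: centre of its underside
- pliers: pliers 203 mm long, lying flat; bystander; origin: centre of its underside
- driver: screwdriver 202 mm long, lying; bystander; origin: centre of its underside
- tape_measure: tape measure 36x84x62 mm; bystander; origin: centre of its underside
There are look-alikes about, which are no part of the job. What is shaped like the dish but orange is not meant.

How it is judged:
On the way:
1. the cap is off: raised 30 mm or more above where it sat (z of cap in the frame of tin above 0.161 m), for 0.2 s.
At the end, for the whole second after the job is handed in: The cap stands upright (within 17 degrees) on the floor of the empty dish, its axis within 40 mm of the dish's centre, at rest and released; the dish stands level (horizontal distance between cap and dish below 0.04 m and z of cap in the frame of dish below 0.022 m and angle between cap's own z axis and vertical below 0.3 rad and linear speed of cap below 0.03 m/s and angle between dish's own z axis and vertical below 0.15 rad); the robot touches nothing.
It fails at once if the closure is forced: more than 85 N on the tin or its neck (contact force between tin and anything else above 85 N).
It fails at once if the tin itself is struck or leaned on with more than 30 N (contact force between the arm and tin above 30 N).
It fails at once if a bystander is moved more than 30 mm (distance of any of dish_parts, masking_tape, spanner, pliers, driver, tape_measure from where it was at the start of the episode above 0.03 m).
It also fails if it takes over 67 s, if anything falls off the work surface, if the arm or the gripper's body presses on something with over 40 N, if the wrist force passes 120 N, or if a joint passes its speed limit or range.

## Working session

There is one attempt and no reset: what is moved stays moved. The work goes in short steps, Python scripts to look and compute and a tool call to move; the robot and the scene stay as the last step left them, time stands still between calls to the robot, and variables do not carry over. Pictures are saved under pics/ and viewed, at most 10 in all, crops included, and the job is handed in when it is done.

Besides the shell and the picture viewer there is one more tool, called after "Request:" as name(argument=value, ...), one argument or row to a line, values as JSON. servo_tool: Moves the arm, as the interface text tells. Its arguments: {"type":"object","properties":{"targets":{"type":"string"},"grip_force":{"type":"number"}},"required":["targets"]}

```bash
mkdir -p pics; python3 - <<'E'
from bench import arm
import cv2,numpy as np
np.set_printoptions(precision=4,suppress=True)
for c in("scene","top"):
    r=arm.read_camera(c); cv2.imwrite(f"pics/{c}0.png",r["frame"][:,:,::-1])
    for q in("cap_top","cap","tin","neck_foot","dish"):
        print(c,q,[(np.round(d["location"],3),round(d["conf"],2)) for d in arm.pinpoint(c,q)])
s=arm.state();print(s["t"],s["position"],s["orientation"],s["ft_force"],s["gripper_width"])
E
```

```text
scene cap_top [(array([ 0.419,  0.301, -0.001]), 0.38)]
scene cap [(array([0.558, 0.111, 0.129]), 0.77)]
scene tin [(array([ 0.56 ,  0.084, -0.003]), 0.65)]
scene neck_foot [(array([0.549, 0.106, 0.113]), 0.62)]
scene dish [(array([ 0.386, -0.042, -0.004]), 0.94), (array([ 0.355, -0.256, -0.003]), 0.85), (array([ 0.58 , -0.196,  0.002]), 0.74)]
top cap_top []
top cap [(array([0.553, 0.107, 0.132]), 0.76)]
top tin [(array([ 0.564,  0.084, -0.002]), 0.9)]
top neck_foot [(array([0.558, 0.102, 0.12 ]), 0.56), (array([ 0.421,  0.296, -0.001]), 0.19)]
top dish [(array([ 0.578, -0.195, -0.003]), 0.85), (array([ 0.361, -0.254, -0.001]), 0.73)]
0.6 [ 0.2607 -0.5954  0.3027] [[ 0.916   0.4011 -0.    ]
 [ 0.4011 -0.916  -0.0001]
 [-0.      0.0001 -1.    ]] [-0.014  -1.1126 -0.7538] 0.09188734876544663
```

View pics/scene0.png

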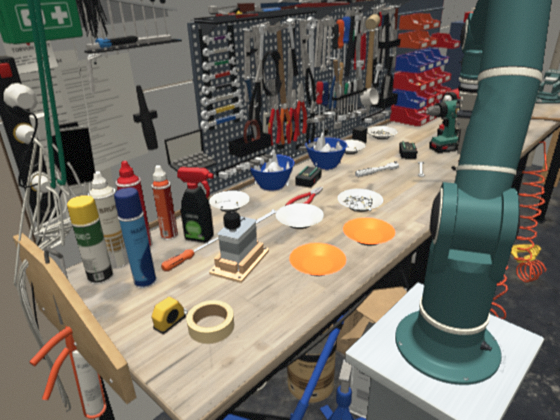

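View pics/top0.png

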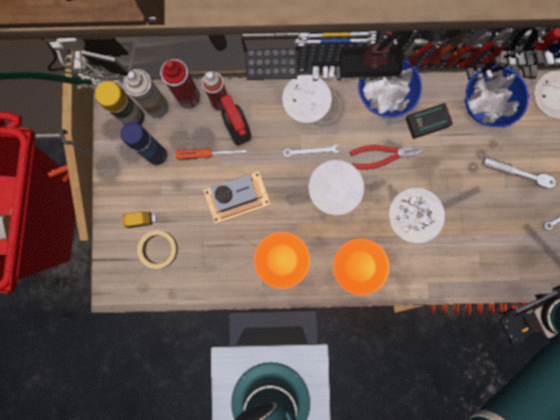

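The white empty dish is at top-picture pixel (336,187). The dish with screws is at (416,215), the orange look-alikes at (282,260) and (361,267), and the cap on the tin at (222,194). Next I'll measure the cap and dish from the top-picture pixels.

```bash
cat > h.py <<'E'
from bench import arm
import cv2,numpy as np
np.set_printoptions(precision=4,suppress=True)
def ray(r,u,v,z):
    f=r["frame"].shape[0]/2/np.tan(np.radians(r["fov_y"])/2); V=r["view"]
    d=V[:3,:3].T@np.array([(u-r["cx"])/f,(v-r["cy"])/f,1]); c=-V[:3,:3].T@V[:3,3]
    return c+d*(z-c[2])/d[2]
E
python3 - <<'E'
from h import *
r=arm.read_camera("top"); im=r["frame"]; g=cv2.cvtColor(im,cv2.COLOR_RGB2HSV)
def blob(m,box):
    x0,y0,x1,y1=box; w=np.zeros_like(m); w[y0:y1,x0:x1]=m[y0:y1,x0:x1]
    n,l,st,ce=cv2.connectedComponentsWithStats(w); k=1+np.argmax(st[1:,4]); return ce[k],st[k]
wm=((g[...,1]<30)&(g[...,2]>150)).astype(np.uint8)
c,s=blob(wm,(300,150,372,222)); print("dish",c,s,ray(r,*c,0.03))
bm=(g[...,2]<60).astype(np.uint8)
c,s=blob(bm,(205,175,240,215)); print("cap",c,s,ray(r,*c,0.155))
for q in("cap","tin","neck_foot","neck_top","cap_top"):
    print(q,[(np.round(d["location"],3),round(d["conf"],2)) for d in arm.pinpoint("top",q)])
x=np.vstack([im[165:225,195:280]]); cv2.imwrite("pics/crop1.png",cv2.resize(x[:,:,::-1],None,fx=8,fy=8,interpolation=cv2.INTER_CUBIC))
E
```

```text
dish [335.7929 187.0045] [ 308  159   57   56 2438] [ 0.5756 -0.1951  0.03  ]
cap [229. 199.] [229 199   1   1   1] [0.536  0.0877 0.155 ]
cap [(array([0.553, 0.106, 0.129]), 0.71)]
tin [(array([ 0.562,  0.083, -0.001]), 0.76)]
neck_foot [(array([0.557, 0.105, 0.118]), 0.69), (array([ 0.689, -0.126, -0.004]), 0.67)]
neck_top [(array([0.554, 0.101, 0.149]), 0.74)]
cap_top [(array([0.55 , 0.106, 0.165]), 0.76)]
```

View pics/crop1.png

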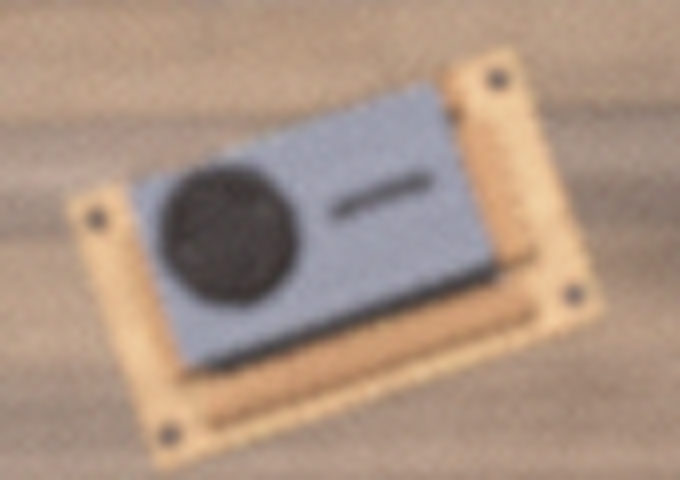

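The crop shows the cap's disc centred at crop (229,235) with radius about 69, and the cradle screws at (96,218), (170,434), (572,293) and (497,79).

```bash
python3 - <<'E'
from h import *
r=arm.read_camera("top")
P=lambda u,v,z: ray(r,195+u/8-.44,165+v/8-.44,z)
print("cap",P(229,235,.16)); S=np.array([P(*p,.012) for p in((96,218),(170,434),(572,293),(497,79))])
t=S.mean(0);a=(S[0]+S[1]-S[2]-S[3])/2;a/=np.linalg.norm(a);print("tin",t,a,"neck",t+.024*a,"yaw",np.degrees(np.arctan2(a[1],a[0])))
r=arm.read_camera("scene")
for q in("cap","neck_top","cap_top","tin","neck_foot"):
    print(q,[(np.round(d["location"],3),round(d["conf"],2)) for d in arm.pinpoint("scene",q)])
E
```

```text
cap [0.5486 0.1016 0.16  ]
tin [0.5576 0.0803 0.012 ] [-0.3099  0.9508  0.    ] neck [0.5501 0.1032 0.012 ] yaw 108.05335315241847
cap [(array([0.556, 0.109, 0.13 ]), 0.67)]
neck_top [(array([0.552, 0.105, 0.146]), 0.66)]
cap_top [(array([0.558, 0.107, 0.162]), 0.67)]
tin [(array([0.558, 0.084, 0.   ]), 0.67)]
neck_foot [(array([0.549, 0.105, 0.116]), 0.78)]
```

Request:
servo_tool(
  targets="3.9 -3.7 0 0 1;3.9 -3.7 0 0 1;3.9 -3.7 0 0 1;3.9 -3.7 0 0 1;3.9 -3.7 0 0 1",
  grip_force=50,
)

```text
t: 1.88
position: [0.3657, -0.3461, 0.303]
orientation: [[0.916, 0.401, 0.001], [0.401, -0.916, -0.001], [0.0, 0.001, -1.0]]
ft_force: [0.4, 0.4, 0.8]
gripper_width: 0.0917
finger_force: 0.0
```

```bash
python3 -c "
from h import *
s=arm.state();print(s['t'],s['position'],s['orientation'][:,0] if hasattr(s['orientation'],'shape') else s['orientation'],s['joint_positions'],s['ft_force'])"
```

```text
1.875 [ 0.3657 -0.3461  0.303 ] [0.916  0.4011 0.0003] [ 0.8022  0.2274 -0.1273  1.9494  0.035   0.966  -0.4998] [0.3907 0.3878 0.7955]
```

Request:
servo_tool(
  targets="3.9 -3.7 0 0 1;3.9 -3.7 0 0 1;3.9 -3.7 0 0 1;3.9 -3.7 0 0 1;3.9 -3.7 0 0 1",
)

```text
t: 2.5
position: [0.4701, -0.0985, 0.3031]
orientation: [[0.916, 0.401, 0.001], [0.401, -0.916, -0.0], [0.001, 0.001, -1.0]]
ft_force: [-0.4, -0.2, 0.2]
gripper_width: 0.0917
finger_force: 0.0
```

Request:
servo_tool(
  targets="3.9 -3.8 0 0 1;3.9 -3.8 0 0 1;3.9 -3.8 0 0 1;3.9 -3.8 0 0 1;0 0 0 0 1",
)

```text
t: 3.12
position: [0.5519, 0.1067, 0.3027]
orientation: [[0.913, 0.408, 0.0], [0.408, -0.913, 0.003], [0.002, -0.002, -1.0]]
ft_force: [0.2, -1.3, -0.8]
gripper_width: 0.0921
finger_force: 0.0
```

```bash
python3 - <<'E'
from h import *
r=arm.read_camera("scene");im=r["frame"]
s=arm.state();print(s['t'],s['position'],s['orientation'][:,0],s['joint_positions'],s['ft_force'])
for c in("scene","top"):
  if c=="top": arm.read_camera(c)
  for q in("cap","neck_top","cap_top","neck_foot"):
    print(c,q,[(np.round(d["location"],3),round(d["conf"],2)) for d in arm.pinpoint(c,q)])
cv2.imwrite("pics/s2.png",cv2.resize(im[120:290,150:330,::-1],None,fx=3.5,fy=3.5,interpolation=cv2.INTER_CUBIC))
E
```

```text
3.175 [0.5515 0.1038 0.3025] [ 0.9145  0.4046 -0.0001] [ 0.0867  0.357  -0.4118  1.8026  0.1645  1.0159 -1.5432] [-0.3204 -0.7892  0.3412]
scene cap [(array([0.556, 0.107, 0.128]), 0.83)]
scene neck_top [(array([0.554, 0.107, 0.144]), 0.84)]
scene cap_top [(array([0.555, 0.107, 0.163]), 0.87)]
scene neck_foot [(array([0.55 , 0.106, 0.116]), 0.68)]
top cap [(array([ 0.493, -0.409,  0.001]), 0.64), (array([ 0.69 , -0.127, -0.001]), 0.16)]
top neck_top []
top cap_top [(array([ 0.687, -0.127, -0.004]), 0.33)]
top neck_foot []
```

View pics/s2.png

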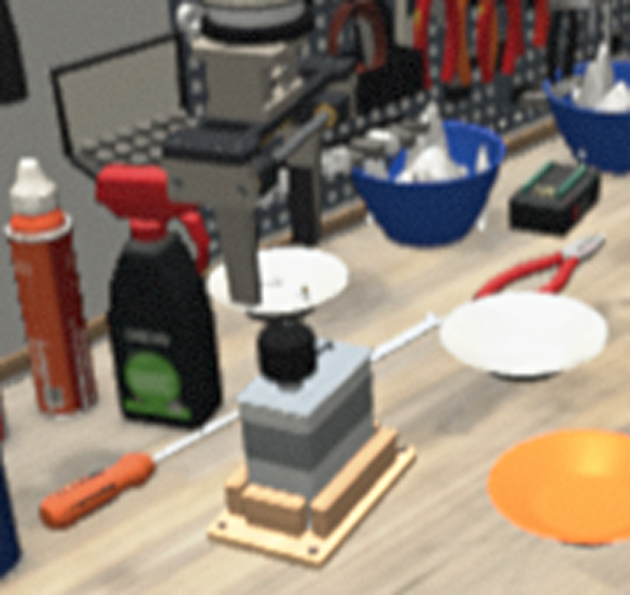

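The gripper stands open right above the cap (crop about (287,350)). I'll go down with the tips at z=0.134, then close gently.

Request:
servo_tool(
  targets="0.2 0 3 0 1;0 0 3 0 1;0 0 1.5 0 1;0 0 0.5 0 1;0 0 0 0 1",
)

```text
t: 4.25
position: [0.5536, 0.1027, 0.2231]
orientation: [[0.916, 0.401, 0.001], [0.401, -0.916, 0.0], [0.001, 0.0, -1.0]]
ft_force: [0.5, -0.6, 0.5]
gripper_width: 0.0919
finger_force: 0.0
```

Request:
servo_tool(
  targets="0 0 0 0 0.1;0 0 0 0 0.1;0 0 0 0 -0.2;0 0 0 0 -0.2;0 0 0 0 -0.2",
  grip_force=5,
)

```text
t: 4.88
position: [0.5528, 0.1038, 0.2227]
orientation: [[0.916, 0.401, -0.001], [0.401, -0.916, 0.002], [-0.0, -0.002, -1.0]]
ft_force: [-3.8, 8.3, 1.8]
gripper_width: 0.0442
finger_force: 4.4
```

Request:
servo_tool(
  targets="0 -0.12 0 0 -0.2;0 0 0 0 -0.2",
)

```text
t: 5.12
position: [0.5526, 0.1042, 0.2227]
orientation: [[0.916, 0.402, -0.0], [0.402, -0.916, 0.001], [-0.0, -0.001, -1.0]]
ft_force: [-1.8, 2.4, 1.2]
gripper_width: 0.0438
finger_force: 5.0
```

Request:
servo_tool(
  targets="0 -0.04 0 0 0.3;0 0 0 10 0.3;0 0 0 10 0.3;0 0 0 10 0.3;0 0 0 10 0.3",
)

```text
t: 5.75
position: [0.553, 0.1032, 0.2226]
orientation: [[0.958, -0.288, 0.0], [-0.288, -0.958, -0.001], [0.001, 0.001, -1.0]]
ft_force: [-0.2, 0.3, 1.2]
gripper_width: 0.0597
finger_force: 0.0
```

Request:
servo_tool(
  targets="0 0 0 10 0.2;0 0 0 10 0.2;0 0 0 0 -0.2;0 0 0 0 -0.2;0 0 0 0 -0.2",
)

```text
t: 6.38
position: [0.5531, 0.1039, 0.2227]
orientation: [[0.806, -0.592, 0.001], [-0.592, -0.806, 0.0], [0.001, -0.001, -1.0]]
ft_force: [1.4, 0.6, -0.6]
gripper_width: 0.0441
finger_force: 5.0
```

Request:
servo_tool(
  targets="0 0 0 0 -1;0 0 0 0 -1;0 0 0.2 0 -1;0 0 0.2 0 -1;0 0 0 0 -1",
  grip_force=50,
)

```text
t: 7.0
position: [0.5532, 0.1041, 0.2202]
orientation: [[0.806, -0.593, 0.001], [-0.593, -0.806, -0.0], [0.001, -0.001, -1.0]]
ft_force: [-1.4, -0.8, 10.9]
gripper_width: 0.0435
finger_force: 50.0
```

Request:
servo_tool(
  targets="0 0 0.1 0 -1;0 0 0 0 -1",
)

```text
t: 7.25
position: [0.5533, 0.1041, 0.2197]
orientation: [[0.805, -0.593, 0.002], [-0.593, -0.805, 0.0], [0.002, -0.001, -1.0]]
ft_force: [-1.0, -1.1, 11.9]
gripper_width: 0.0433
finger_force: 50.0
```

Request:
servo_tool(
  targets="0 0 0.2 0 -1;0 0 0.1 0 -1;0 0 0 0 -1",
)

```text
t: 7.62
position: [0.5535, 0.1042, 0.2171]
orientation: [[0.806, -0.593, 0.002], [-0.593, -0.806, 0.0], [0.002, -0.002, -1.0]]
ft_force: [-1.8, -0.8, 15.5]
gripper_width: 0.0432
finger_force: 50.0
```

```bash
cat > st.py <<'E'
from h import *
s=arm.state();x=s['orientation'][:,0];print(round(s['t'],2),s['position'],'yaw',round(np.degrees(np.arctan2(x[1],x[0])),1),'F',s['ft_force'],'M',s['ft_torque'],'q7',s['joint_positions'][6],round(s['gripper_width'],4))
E
python3 st.py
```

```text
7.62 [0.5535 0.1042 0.2171] yaw -36.3 F [-1.8094 -0.8237 15.5187] M [-0.1384  0.6042  0.0803] q7 -2.526397950958194 0.0432
```

Request:
servo_tool(
  targets="0 0 0 -6 -1;0 0 0 -6 -1;0 0 0 -6 -1;0 0 0 -6 -1;0 0 0 0 -1",
)

```text
t: 8.25
position: [0.5536, 0.1044, 0.2172]
orientation: [[0.977, -0.213, 0.003], [-0.213, -0.977, 0.001], [0.003, -0.001, -1.0]]
ft_force: [-2.2, 0.0, 14.7]
gripper_width: 0.0433
finger_force: 50.0
```

```bash
python3 st.py
```

```text
8.25 [0.5536 0.1044 0.2172] yaw -12.3 F [-2.2428  0.0251 14.7079] M [-0.0233  0.5464  0.0167] q7 -2.154693139102753 0.0433
```

Request:
servo_tool(
  targets="0 0 0 -4 -1;0 0 0 -4 -1",
)

```text
t: 8.5
position: [0.5536, 0.1045, 0.2172]
orientation: [[0.997, -0.073, 0.003], [-0.073, -0.997, 0.0], [0.003, -0.001, -1.0]]
ft_force: [-2.7, -1.0, 16.6]
gripper_width: 0.043
finger_force: 50.0
```

```bash
python3 st.py
```

```text
8.5 [0.5536 0.1045 0.2172] yaw -4.2 F [-2.7496 -1.0057 16.6132] M [-0.0627  0.4843  0.027 ] q7 -2.029928557140725 0.043
```

Request:
servo_tool(
  targets="0 0 0 -3 -1;0 0 0 -3 -1",
)

```text
t: 8.75
position: [0.5536, 0.1046, 0.2172]
orientation: [[1.0, 0.031, 0.003], [0.031, -1.0, 0.0], [0.003, -0.0, -1.0]]
ft_force: [-3.0, -0.2, 15.4]
gripper_width: 0.0428
finger_force: 50.0
```

```bash
python3 st.py
```

```text
8.75 [0.5536 0.1046 0.2172] yaw 1.8 F [-2.9657 -0.158  15.4368] M [-0.045   0.5032 -0.0139] q7 -1.9379180328517736 0.0428
```

Request:
servo_tool(
  targets="0 0 0 -4 -1;0 0 0 -4 -1",
)

```text
t: 9.0
position: [0.5536, 0.1047, 0.2172]
orientation: [[0.985, 0.17, 0.003], [0.17, -0.985, 0.0], [0.003, 0.0, -1.0]]
ft_force: [-2.1, 0.3, 16.0]
gripper_width: 0.0433
finger_force: 50.0
```

```bash
python3 st.py
```

```text
9.0 [0.5536 0.1047 0.2172] yaw 9.8 F [-2.1082  0.2983 16.0143] M [0.0739 0.5336 0.0058] q7 -1.814091010480915 0.0433
```

Request:
servo_tool(
  targets="0 0 0 -4 -1;0 0 0 -4 -1",
)

```text
t: 9.25
position: [0.5536, 0.1048, 0.2172]
orientation: [[0.952, 0.306, 0.003], [0.306, -0.952, 0.0], [0.003, 0.001, -1.0]]
ft_force: [-2.7, -0.4, 15.8]
gripper_width: 0.0431
finger_force: 50.0
```

```bash
python3 st.py
```

```text
9.25 [0.5536 0.1048 0.2172] yaw 17.8 F [-2.6761 -0.4387 15.781 ] M [0.0427 0.5295 0.0105] q7 -1.6909316695094485 0.0431
```

Request:
servo_tool(
  targets="0 0 0 -4 -1;0 0 0 -4 -1",
)

```text
t: 9.5
position: [0.5535, 0.1048, 0.2172]
orientation: [[0.9, 0.435, 0.003], [0.435, -0.9, 0.0], [0.003, 0.001, -1.0]]
ft_force: [-3.6, -0.5, 15.4]
gripper_width: 0.0432
finger_force: 50.0
```

```bash
python3 st.py
```

```text
9.5 [0.5535 0.1048 0.2172] yaw 25.8 F [-3.6397 -0.4546 15.3986] M [ 0.1088  0.5608 -0.0525] q7 -1.5679632578482599 0.0432
```

Request:
servo_tool(
  targets="0 0 0 -4 -1;0 0 0 -4 -1",
)

```text
t: 9.75
position: [0.5535, 0.1049, 0.2171]
orientation: [[0.831, 0.556, 0.003], [0.556, -0.831, 0.0], [0.003, 0.001, -1.0]]
ft_force: [-1.4, 1.3, 15.5]
gripper_width: 0.043
finger_force: 50.0
```

```bash
python3 st.py
```

```text
9.75 [0.5535 0.1049 0.2171] yaw 33.8 F [-1.3832  1.2971 15.5343] M [ 0.0514  0.5681 -0.0366] q7 -1.4451539255024284 0.043
```

Request:
servo_tool(
  targets="0 0 0 -4 -1;0 0 0 -4 -1",
)

```text
t: 10.0
position: [0.5534, 0.105, 0.2171]
orientation: [[0.745, 0.667, 0.003], [0.667, -0.745, 0.0], [0.002, 0.001, -1.0]]
ft_force: [-2.5, 0.1, 15.3]
gripper_width: 0.0434
finger_force: 50.0
```

```bash
python3 st.py
```

```text
10.0 [0.5534 0.105  0.2171] yaw 41.8 F [-2.5146  0.1463 15.3158] M [0.0677 0.4967 0.0026] q7 -1.3225897046904316 0.0434
```

Request:
servo_tool(
  targets="0 0 0 -3 -1;0 0 0 -3 -1",
)

```text
t: 10.25
position: [0.5534, 0.105, 0.2171]
orientation: [[0.672, 0.741, 0.003], [0.741, -0.672, 0.0], [0.002, 0.002, -1.0]]
ft_force: [-2.1, 1.0, 16.8]
gripper_width: 0.0431
finger_force: 50.0
```

```bash
python3 st.py
```

```text
10.25 [0.5534 0.105  0.2171] yaw 47.8 F [-2.1032  0.9721 16.8044] M [ 0.0576  0.5558 -0.0136] q7 -1.2312564290943233 0.0431
```

Request:
servo_tool(
  targets="0 0 0 -3 -1;0 0 0 -3 -1",
)

```text
t: 10.5
position: [0.5534, 0.1051, 0.2171]
orientation: [[0.591, 0.807, 0.003], [0.807, -0.591, 0.0], [0.002, 0.002, -1.0]]
ft_force: [-2.5, 1.5, 15.4]
gripper_width: 0.0427
finger_force: 50.0
```

```bash
python3 st.py
```

```text
10.5 [0.5534 0.1051 0.2171] yaw 53.8 F [-2.5404  1.5149 15.3775] M [ 0.0971  0.5939 -0.0411] q7 -1.1395465484366971 0.0427
```

Request:
servo_tool(
  targets="0 0 0 -3 -1;0 0 0 -3 -1",
)

```text
t: 10.75
position: [0.5533, 0.1051, 0.2171]
orientation: [[0.503, 0.864, 0.003], [0.864, -0.503, 0.0], [0.002, 0.002, -1.0]]
ft_force: [-3.3, 1.0, 15.0]
gripper_width: 0.0434
finger_force: 50.0
```

```bash
python3 st.py
```

```text
10.75 [0.5533 0.1051 0.2171] yaw 59.8 F [-3.2741  0.9879 14.9689] M [ 0.1345  0.5639 -0.0575] q7 -1.0479699790431192 0.0434
```

Request:
servo_tool(
  targets="0 0 0 -3 -1;0 0 0 -3 -1",
)

```text
t: 11.0
position: [0.5535, 0.1051, 0.2172]
orientation: [[0.41, 0.912, 0.003], [0.912, -0.41, 0.0], [0.002, 0.003, -1.0]]
ft_force: [-2.5, 0.7, 15.2]
gripper_width: 0.0435
finger_force: 50.0
```

```bash
python3 st.py
```

```text
11.0 [0.5535 0.1051 0.2172] yaw 65.8 F [-2.5098  0.6676 15.2166] M [ 0.1155  0.449  -0.0131] q7 -0.9565382737009773 0.0435
```

Request:
servo_tool(
  targets="0 0 0 -2 -1;0 0 0 -2 -1",
)

```text
t: 11.25
position: [0.5536, 0.1051, 0.2172]
orientation: [[0.346, 0.938, 0.003], [0.938, -0.346, 0.001], [0.002, 0.003, -1.0]]
ft_force: [-2.2, 0.8, 15.6]
gripper_width: 0.0431
finger_force: 50.0
```

```bash
python3 st.py
```

```text
11.25 [0.5536 0.1051 0.2172] yaw 69.7 F [-2.1833  0.7903 15.5961] M [ 0.1126  0.4584 -0.1418] q7 -0.8961527891803381 0.0431
```

Request:
servo_tool(
  targets="0 0 0 -1 -1",
)

```text
t: 11.38
position: [0.5536, 0.1051, 0.2172]
orientation: [[0.33, 0.944, 0.003], [0.944, -0.33, 0.001], [0.002, 0.003, -1.0]]
ft_force: [-2.7, 1.0, 15.7]
gripper_width: 0.0431
finger_force: 50.0
```

```bash
python3 st.py
```

```text
11.38 [0.5536 0.1051 0.2172] yaw 70.7 F [-2.7281  0.9523 15.6786] M [ 0.1021  0.3752 -0.0435] q7 -0.8813540682562008 0.0431
```

Request:
servo_tool(
  targets="0 0 0 -2 -1;0 0 0 -1 -1",
)

```text
t: 11.62
position: [0.5536, 0.1051, 0.2172]
orientation: [[0.28, 0.96, 0.003], [0.96, -0.28, 0.001], [0.002, 0.003, -1.0]]
ft_force: [-3.0, 1.6, 15.4]
gripper_width: 0.0434
finger_force: 50.0
```

```bash
python3 st.py
```

```text
11.62 [0.5536 0.1051 0.2172] yaw 73.7 F [-2.972   1.5772 15.4195] M [ 0.1669  0.4882 -0.0552] q7 -0.835667305974387 0.0434
```

Request:
servo_tool(
  targets="0 0 0 -2 -1",
)

```text
t: 11.75
position: [0.5536, 0.1052, 0.2172]
orientation: [[0.246, 0.969, 0.003], [0.969, -0.246, 0.001], [0.001, 0.003, -1.0]]
ft_force: [-1.8, 1.0, 15.7]
gripper_width: 0.043
finger_force: 50.0
```

```bash
python3 st.py
```

```text
11.75 [0.5536 0.1052 0.2172] yaw 75.7 F [-1.7752  0.9689 15.7322] M [ 0.1223  0.4632 -0.021 ] q7 -0.8050027146916081 0.043
```

Request:
servo_tool(
  targets="0 0 0 -2 -1;0 0 0 -2 -1",
)

```text
t: 12.0
position: [0.5535, 0.1052, 0.2172]
orientation: [[0.178, 0.984, 0.003], [0.984, -0.178, 0.001], [0.001, 0.003, -1.0]]
ft_force: [-2.1, 0.6, 16.0]
gripper_width: 0.043
finger_force: 50.0
```

```bash
python3 st.py
```

```text
12.0 [0.5535 0.1052 0.2172] yaw 79.7 F [-2.0746  0.6179 15.9994] M [ 0.158   0.4285 -0.0456] q7 -0.7441422710536933 0.043
```

Request:
servo_tool(
  targets="0 0 0 -2 -1;0 0 0 -2 -1",
)

```text
t: 12.25
position: [0.5535, 0.1052, 0.2171]
orientation: [[0.109, 0.994, 0.003], [0.994, -0.109, 0.001], [0.001, 0.003, -1.0]]
ft_force: [-2.0, 1.1, 15.2]
gripper_width: 0.0434
finger_force: 50.0
```

```bash
python3 st.py
```

```text
12.25 [0.5535 0.1052 0.2171] yaw 83.7 F [-2.0367  1.1453 15.2151] M [ 0.1381  0.4604 -0.1204] q7 -0.683431638682834 0.0434
```

Request:
servo_tool(
  targets="0 0 0 -2 -1",
)

```text
t: 12.38
position: [0.5535, 0.1053, 0.2171]
orientation: [[0.074, 0.997, 0.003], [0.997, -0.074, 0.001], [0.001, 0.003, -1.0]]
ft_force: [-2.9, 0.3, 15.5]
gripper_width: 0.0432
finger_force: 50.0
```

```bash
python3 st.py
```

```text
12.38 [0.5535 0.1053 0.2171] yaw 85.7 F [-2.8799  0.2635 15.5254] M [ 0.1867  0.4405 -0.0864] q7 -0.6530811316423873 0.0432
```

Request:
servo_tool(
  targets="0 0 0 -2 -1",
)

```text
t: 12.5
position: [0.5535, 0.1052, 0.2171]
orientation: [[0.039, 0.999, 0.003], [0.999, -0.039, 0.001], [0.001, 0.003, -1.0]]
ft_force: [-2.2, 1.1, 14.7]
gripper_width: 0.0432
finger_force: 50.0
```

```bash
python3 st.py
```

```text
12.5 [0.5535 0.1052 0.2171] yaw 87.7 F [-2.2088  1.0922 14.7408] M [ 0.2017  0.4666 -0.1108] q7 -0.6227810761361157 0.0432
```

Request:
servo_tool(
  targets="0 0 0 -2 -1",
)

```text
t: 12.62
position: [0.5534, 0.1053, 0.2171]
orientation: [[0.004, 1.0, 0.003], [1.0, -0.004, 0.001], [0.001, 0.003, -1.0]]
ft_force: [-1.4, 0.9, 14.9]
gripper_width: 0.0433
finger_force: 50.0
```

```bash
python3 st.py
```

```text
12.62 [0.5534 0.1053 0.2171] yaw 89.7 F [-1.4198  0.9075 14.943 ] M [ 0.1262  0.4786 -0.0256] q7 -0.5924113574427317 0.0433
```

Request:
servo_tool(
  targets="0 0 0 -2 -1;0 0 0 -1 -1",
)

```text
t: 12.88
position: [0.5534, 0.1053, 0.2171]
orientation: [[-0.048, 0.999, 0.003], [0.999, 0.048, 0.001], [0.001, 0.003, -1.0]]
ft_force: [-2.6, 0.9, 16.2]
gripper_width: 0.0432
finger_force: 50.0
```

```bash
python3 st.py
```

```text
12.88 [0.5534 0.1053 0.2171] yaw 92.7 F [-2.6494  0.8693 16.1595] M [ 0.1562  0.508  -0.0962] q7 -0.5473873627931084 0.0432
```

Request:
servo_tool(
  targets="0 0 0 -2 -1;0 0 0 -1 -1",
)

```text
t: 13.12
position: [0.5534, 0.1053, 0.2171]
orientation: [[-0.1, 0.995, 0.003], [0.995, 0.1, 0.001], [0.0, 0.003, -1.0]]
ft_force: [-3.5, 1.8, 15.4]
gripper_width: 0.0432
finger_force: 50.0
```

```bash
python3 st.py
```

```text
13.12 [0.5534 0.1053 0.2171] yaw 95.7 F [-3.4854  1.8423 15.3678] M [ 0.1404  0.4788 -0.083 ] q7 -0.5019662924157249 0.0432
```

Request:
servo_tool(
  targets="0 0 0 -2 -1;0 0 0 0 -1",
)

```text
t: 13.38
position: [0.5534, 0.1053, 0.2171]
orientation: [[-0.134, 0.991, 0.003], [0.991, 0.134, 0.001], [0.0, 0.003, -1.0]]
ft_force: [-2.3, 0.8, 15.1]
gripper_width: 0.0429
finger_force: 50.0
```

```bash
python3 st.py
```

```text
13.38 [0.5534 0.1053 0.2171] yaw 97.7 F [-2.325   0.8124 15.14  ] M [ 0.1801  0.4921 -0.0484] q7 -0.47205701785627857 0.0429
```

Request:
servo_tool(
  targets="0 0 0 -2 -1;0 0 0 -1 -1",
)

```text
t: 13.62
position: [0.5534, 0.1053, 0.2171]
orientation: [[-0.186, 0.983, 0.003], [0.983, 0.186, 0.001], [0.0, 0.003, -1.0]]
ft_force: [-2.4, 1.4, 16.4]
gripper_width: 0.0429
finger_force: 50.0
```

```bash
python3 st.py
```

```text
13.62 [0.5534 0.1053 0.2171] yaw 100.7 F [-2.3506  1.4285 16.4268] M [ 0.1275  0.5666 -0.1046] q7 -0.4263408849826685 0.0429
```

Request:
servo_tool(
  targets="0 0 0 -2 -1;0 0 0 -1 -1",
)

```text
t: 13.88
position: [0.5533, 0.1053, 0.2171]
orientation: [[-0.237, 0.971, 0.003], [0.971, 0.237, 0.001], [-0.0, 0.003, -1.0]]
ft_force: [-2.3, 0.7, 15.9]
gripper_width: 0.0432
finger_force: 50.0
```

```bash
python3 st.py
```

```text
13.88 [0.5533 0.1053 0.2171] yaw 103.7 F [-2.3246  0.7004 15.9398] M [ 0.2091  0.5778 -0.0252] q7 -0.38101985695309665 0.0432
```

Request:
servo_tool(
  targets="0 0 0 -2 -1;0 0 0 0 -1",
)

```text
t: 14.12
position: [0.5533, 0.1053, 0.217]
orientation: [[-0.271, 0.963, 0.002], [0.963, 0.271, 0.001], [-0.0, 0.003, -1.0]]
ft_force: [-3.0, 0.3, 16.6]
gripper_width: 0.0431
finger_force: 50.0
```

```bash
python3 st.py
```

```text
14.12 [0.5533 0.1053 0.217 ] yaw 105.7 F [-3.04    0.3344 16.5929] M [ 0.1395  0.5731 -0.0168] q7 -0.3511717267254167 0.0431
```

Request:
servo_tool(
  targets="0 0 0 -2 -1;0 0 0 -1 -1",
)

```text
t: 14.38
position: [0.5532, 0.1053, 0.217]
orientation: [[-0.321, 0.947, 0.002], [0.947, 0.321, 0.0], [-0.0, 0.002, -1.0]]
ft_force: [-3.3, 1.2, 16.3]
gripper_width: 0.0432
finger_force: 50.0
```

```bash
python3 st.py
```

```text
14.38 [0.5532 0.1053 0.217 ] yaw 108.7 F [-3.3065  1.2339 16.3336] M [ 0.1068  0.6885 -0.0885] q7 -0.30557607265352116 0.0432
```

Request:
servo_tool(
  targets="0 0 0 -2 -1;0 0 0 -1 -1",
)

```text
t: 14.62
position: [0.5529, 0.1053, 0.217]
orientation: [[-0.37, 0.929, 0.001], [0.929, 0.37, 0.0], [-0.0, 0.001, -1.0]]
ft_force: [-2.7, -0.0, 16.9]
gripper_width: 0.0431
finger_force: 50.0
```

```bash
python3 st.py
```

```text
14.62 [0.5529 0.1053 0.217 ] yaw 111.7 F [-2.6915 -0.0461 16.8798] M [ 0.0981  0.8515 -0.1633] q7 -0.2603874822696795 0.0431
```

Request:
servo_tool(
  targets="0 0 0 -2 -1;0 0 0 0 -1",
)

```text
t: 14.88
position: [0.5527, 0.1052, 0.217]
orientation: [[-0.402, 0.916, 0.001], [0.916, 0.402, 0.0], [-0.0, 0.001, -1.0]]
ft_force: [-4.5, 0.2, 16.8]
gripper_width: 0.0431
finger_force: 50.0
```

```bash
python3 st.py
```

```text
14.88 [0.5527 0.1052 0.217 ] yaw 113.7 F [-4.4661  0.1946 16.757 ] M [ 0.0525  1.0287 -0.1304] q7 -0.23060290664469238 0.0431
```

Request:
servo_tool(
  targets="0 0 0 2 -1;0 0 0 1 -1;0 0 0 0 -1",
)

```text
t: 15.25
position: [0.5528, 0.1053, 0.217]
orientation: [[-0.353, 0.936, 0.001], [0.936, 0.353, -0.0], [-0.0, 0.001, -1.0]]
ft_force: [-3.4, 0.6, 17.0]
gripper_width: 0.043
finger_force: 50.0
```

```bash
python3 st.py
```

```text
15.25 [0.5528 0.1053 0.217 ] yaw 110.7 F [-3.4244  0.6123 16.9522] M [ 0.0831  0.9484 -0.0907] q7 -0.27604835111882103 0.043
```

Request:
servo_tool(
  targets="0 0 -0.3 0 -1;0 0 -0.3 0 -1;0 0 0 0 -1",
)

```text
t: 15.62
position: [0.5528, 0.1051, 0.2221]
orientation: [[-0.353, 0.935, 0.001], [0.935, 0.353, 0.001], [0.0, 0.001, -1.0]]
ft_force: [-1.4, 1.6, 9.2]
gripper_width: 0.0428
finger_force: 50.0
```

```bash
python3 st.py
```

```text
15.62 [0.5528 0.1051 0.2221] yaw 110.7 F [-1.3786  1.5811  9.1671] M [ 0.2441  0.1936 -0.021 ] q7 -0.27003322078858955 0.0428
```

At the same height the push is now 9 N instead of about 3 N, so the spring has raised the cap and it looks free. I'll lift a little and check.

Request:
servo_tool(
  targets="0 0 -0.2 0 -1;0 0 -0.1 0 -1;0 0 0 0 -1",
)

```text
t: 16.0
position: [0.5527, 0.1047, 0.2239]
orientation: [[-0.353, 0.936, 0.0], [0.936, 0.353, 0.001], [0.001, 0.001, -1.0]]
ft_force: [0.6, 3.3, 3.4]
gripper_width: 0.0431
finger_force: 50.0
```

Request:
servo_tool(
  targets="0 0 -0.2 0 -1;0 0 0 0 -1",
)

```text
t: 16.25
position: [0.5523, 0.1041, 0.2252]
orientation: [[-0.353, 0.936, -0.001], [0.936, 0.353, 0.0], [0.0, -0.001, -1.0]]
ft_force: [0.0, 1.6, -0.2]
gripper_width: 0.0432
finger_force: 50.0
```

Request:
servo_tool(
  targets="0 0 -0.15 0 -1;0 0 0 0 -1",
)

```text
t: 16.5
position: [0.5523, 0.1041, 0.2268]
orientation: [[-0.353, 0.936, -0.001], [0.936, 0.353, 0.0], [0.0, -0.001, -1.0]]
ft_force: [-0.2, 3.0, -2.3]
gripper_width: 0.0434
finger_force: 50.0
```

Request:
servo_tool(
  targets="0 0 -0.15 0 -1;0 0 0 0 -1",
)

```text
t: 16.75
position: [0.5525, 0.104, 0.2286]
orientation: [[-0.353, 0.936, -0.001], [0.936, 0.353, -0.0], [-0.0, -0.001, -1.0]]
ft_force: [-0.1, 2.8, -1.3]
gripper_width: 0.043
finger_force: 50.0
```

The lift force is only the cap's weight, so it is free. I'll raise it and carry it to the dish.

Request:
servo_tool(
  targets="0 0 -1 0 -1;0 0 -2 0 -1;0 0 -3 0 -1;0 0 -3 0 -1;0 0 0 0 -1",
)

```text
t: 17.38
position: [0.5539, 0.104, 0.3222]
orientation: [[-0.352, 0.936, 0.006], [0.936, 0.352, -0.0], [-0.003, 0.005, -1.0]]
ft_force: [-1.2, 0.4, -1.0]
gripper_width: 0.0432
finger_force: 50.0
```

Request:
servo_tool(
  targets="-3.6 -1 0 0 -1;-3.6 -1 0 0 -1;-3.6 -1 0 0 -1;-3.6 -1 0 0 -1;-3.6 -1 0 0 -1",
)

```text
t: 18.0
position: [0.5689, -0.0838, 0.3182]
orientation: [[-0.352, 0.936, -0.001], [0.936, 0.352, -0.001], [-0.0, -0.001, -1.0]]
ft_force: [-0.8, 0.2, -0.0]
gripper_width: 0.0431
finger_force: 50.0
```

Request:
servo_tool(
  targets="-3.6 -1.1 0 0 -1;-3.6 -1.1 0 0 -1;-3.6 -1.1 0 0 -1;0 0 0 0 -1;0 0 0 0 -1",
)

```text
t: 18.62
position: [0.5762, -0.1942, 0.3182]
orientation: [[-0.353, 0.936, -0.001], [0.936, 0.353, 0.001], [0.001, -0.001, -1.0]]
ft_force: [0.3, 0.4, -1.6]
gripper_width: 0.043
finger_force: 50.0
```

```bash
python3 st.py; python3 - <<'E'
from h import *
r=arm.read_camera("scene");im=r["frame"]
for q in("cap","dish"): print(q,[(np.round(d["location"],3),round(d["conf"],2)) for d in arm.pinpoint("scene",q)])
cv2.imwrite("pics/s3.png",cv2.resize(im[100:290,180:390,::-1],None,fx=3.1,fy=3.1,interpolation=cv2.INTER_CUBIC))
E
```

```text
18.62 [ 0.5762 -0.1942  0.3182] yaw 110.7 F [ 0.2929  0.4405 -1.5728] M [ 0.01   -0.1125  0.0001] q7 0.3402131982913323 0.043
cap [(array([ 0.58 , -0.194,  0.225]), 0.6)]
dish [(array([ 0.359, -0.257, -0.003]), 0.77), (array([ 0.385, -0.041, -0.003]), 0.73), (array([ 0.578, -0.194,  0.002]), 0.63)]
```

View pics/s3.png

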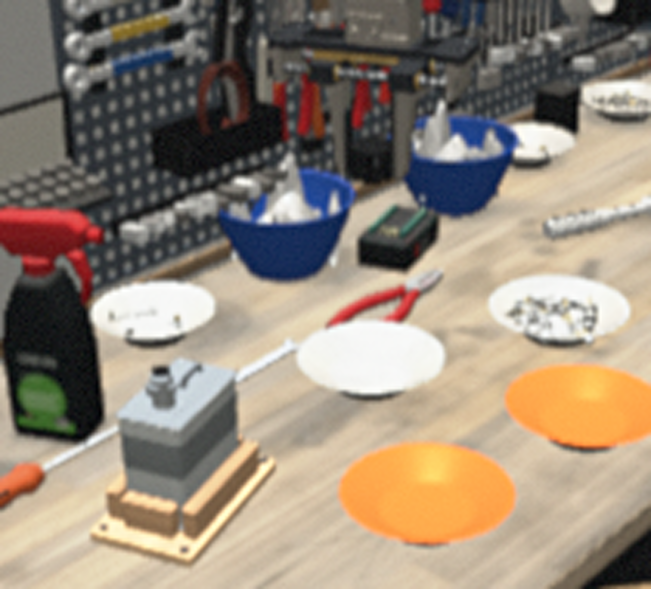

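The cap hangs in the gripper at crop (370,155), above the white dish at (370,358), and the neck is bare. I'll lower it.

Request:
servo_tool(
  targets="0 0 4 0 -1;0 0 5 0 -1;0 0 5 0 -1;0 0 4 0 -1;0 0 2 0 -1",
)

```text
t: 19.4
position: [0.5758, -0.1936, 0.1167]
orientation: [[-0.354, 0.935, -0.003], [0.935, 0.354, 0.001], [0.002, -0.002, -1.0]]
ft_force: [0.3, -0.1, -0.2]
gripper_width: 0.0434
finger_force: 50.0
```

Request:
servo_tool(
  targets="0 0 0 0 -1;0 0 0.3 0 -1;0 0 0.2 0 -1;0 0 0 0 -1",
)

```text
t: 19.9
position: [0.5769, -0.195, 0.1145]
orientation: [[-0.352, 0.936, 0.001], [0.936, 0.352, -0.001], [-0.001, 0.001, -1.0]]
ft_force: [-0.0, -0.3, -1.5]
gripper_width: 0.0425
finger_force: 50.0
```

Request:
servo_tool(
  targets="0 0 0.2 0 -1;0 0 0 0 -1",
)

```text
t: 20.15
position: [0.5765, -0.1948, 0.1117]
orientation: [[-0.353, 0.936, -0.0], [0.936, 0.353, -0.0], [-0.0, -0.0, -1.0]]
ft_force: [-0.0, 0.3, -1.1]
gripper_width: 0.0434
finger_force: 50.0
```

Request:
servo_tool(
  targets="0 0 0.3 0 -1;0 0 0.2 0 -1;0 0 0 0 -1",
)

```text
t: 20.52
position: [0.5764, -0.1947, 0.1064]
orientation: [[-0.353, 0.936, -0.001], [0.936, 0.353, 0.0], [0.0, -0.0, -1.0]]
ft_force: [0.4, 1.1, -1.3]
gripper_width: 0.0431
finger_force: 50.0
```

Request:
servo_tool(
  targets="0 0 0.15 0 -1;0 0 0 0 -1",
)

```text
t: 20.78
position: [0.5765, -0.1948, 0.105]
orientation: [[-0.353, 0.936, -0.0], [0.936, 0.353, 0.0], [0.0, -0.0, -1.0]]
ft_force: [0.1, 0.3, -1.2]
gripper_width: 0.043
finger_force: 50.0
```

Request:
servo_tool(
  targets="0 0 0.1 0 -1;0 0 0 0 -1",
)

```text
t: 21.02
position: [0.5765, -0.1948, 0.1041]
orientation: [[-0.353, 0.936, -0.0], [0.936, 0.353, -0.0], [0.0, -0.0, -1.0]]
ft_force: [-0.3, -0.4, -0.5]
gripper_width: 0.0433
finger_force: 50.0
```

Request:
servo_tool(
  targets="0 0 0.1 0 -1;0 0 0 0 -1",
)

```text
t: 21.28
position: [0.5767, -0.1948, 0.1036]
orientation: [[-0.353, 0.936, 0.0], [0.936, 0.353, -0.0], [-0.0, -0.0, -1.0]]
ft_force: [-2.6, 0.6, 3.4]
gripper_width: 0.0429
finger_force: 50.0
```

Contact at TCP z ≈ 0.104, as expected. I'll open a little, rise, then open fully.

Request:
servo_tool(
  targets="0 0 0 0 0.05;0 0 0 0 0.05;0 0 -0.3 0 0.1;0 0 -0.5 0 0.1;0 0 -0.5 0 0.2",
  grip_force=10,
)

```text
t: 21.9
position: [0.5767, -0.1947, 0.1166]
orientation: [[-0.353, 0.936, 0.0], [0.936, 0.353, -0.0], [-0.0, 0.0, -1.0]]
ft_force: [0.2, -0.3, -0.4]
gripper_width: 0.0555
finger_force: 0.0
```

Request:
servo_tool(
  targets="0 0 -1 0 0.3;0 0 -3 0 0.3;0 0 -5 0 0.3;0 0 -5 0 0.3;0 0 -3 0 0.3",
)

```text
t: 22.52
position: [0.5772, -0.1946, 0.2897]
orientation: [[-0.353, 0.936, 0.003], [0.936, 0.353, -0.001], [-0.002, 0.003, -1.0]]
ft_force: [-0.7, -0.3, -0.4]
gripper_width: 0.0598
finger_force: 0.0
```

```bash
python3 st.py; python3 - <<'E'
from h import *
r=arm.read_camera("scene");im=r["frame"]
for q in("cap","dish"): print(q,[(np.round(d["location"],3),round(d["conf"],2)) for d in arm.pinpoint("scene",q)])
cv2.imwrite("pics/s4.png",cv2.resize(im[100:290,180:390,::-1],None,fx=3.1,fy=3.1,interpolation=cv2.INTER_CUBIC))
E
```

```text
22.52 [ 0.5772 -0.1946  0.2897] yaw 110.7 F [-0.6935 -0.3416 -0.3589] M [-0.062  -0.0925 -0.041 ] q7 0.31882949624343293 0.0598
cap [(array([ 0.58 , -0.194,  0.011]), 0.6)]
dish [(array([ 0.36 , -0.256, -0.   ]), 0.96), (array([ 0.384, -0.044, -0.001]), 0.95), (array([ 0.576, -0.195,  0.003]), 0.58)]
```

View pics/s4.png

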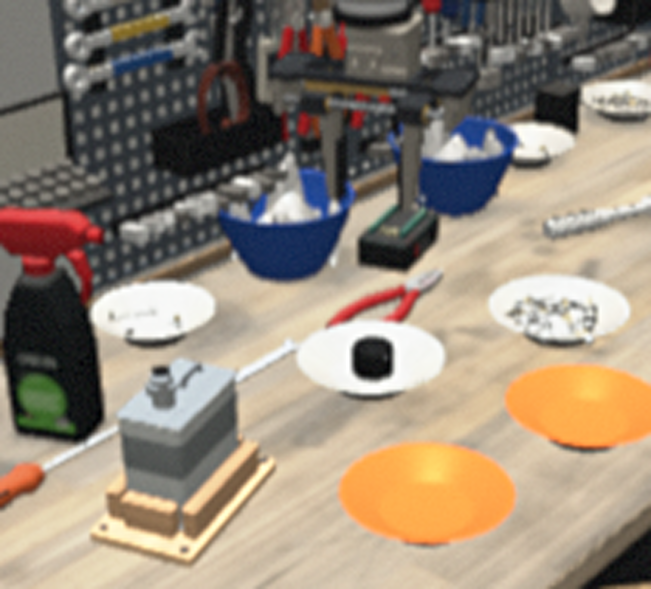

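The cap stands upright in the middle of the white dish at crop (372,357), the gripper is clear, and nothing else has moved.

```bash
python3 -c "
from bench import arm
print(arm.close_job())"
```

```text
the job is handed in; nothing more can be done
None
```

The cap came free and now stands upright and released in the middle of the empty white dish; I handed the job in at about 23 s with no other item visibly moved, and the hand-in gave no verdict.

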